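# Clamp the notebook for a spine repair

## Task

Take the thicker of the two hardback notebooks out of the wooden rack and stand it, spine still up, on the floor of the open book clamp, midway along and between its two wooden jaws. Then turn the clamp's black cam knob clockwise until the sprung jaw drops into the notch of the cam and grips the book, stop there and let go. Leave the thinner notebook in the rack and do not knock the other things on the table about.

Things in the scene. Friction and masses are not known exactly. Their poses are not given: they have to be found in the camera images.
- clamp: Wooden book clamp fixed to the table, on its left or right half, turned up to 20 degrees. Plate 140 (x) by 235 (y) by 14 mm; origin: centre of its underside, z up. Along its y: fixed wooden fence, inner face at y=-82.5 mm; the gap; the moving jaw; the cam with its knob, vertical axis at x=0, y=+45.5 mm; behind it, on the steel yoke that the jaw carries round the cam, the follower, a 10 mm roller. Fence and jaw: 130 mm wide in x, tops at z=64 mm.
- gap (a point): Middle of the clamp's open gap, on its floor, 14 mm above the table (clamp x=0, y=-63.5 mm); axes as the clamp's. The gap is 38 mm wide along y, from the fence face to the open jaw's face at clamp y=-44.5 mm; a gripped book is centred 5 mm from here towards the fence (clamp y=-68.5 mm).
- jaw (a joint): Travel in m of the sprung jaw (18 mm thick) towards the fence. A spring of about 8 N pushes its roller onto the cam's rim, which holds it near 0 (open) until the notch comes round to the roller. Then it drops forward and pushes the book to the fence: to 0.010 with the 28 mm book in the gap, to 0.014 with nothing in it.
- cam (a joint): Angle of cam and knob in rad, growing clockwise from above. 0: the notch faces the roller (towards the clamp's +y). Starts at -1.3 to -0.7, stays where left; stops at -1.6 and +0.7. The jaw begins to drop at about -0.3; with the book it is fully forward within about 0.13 of 0. Turning takes about 0.15 N m; past the notch it takes about 1 N m and the jaw is forced open again.
- knob_grip (a point): On the knob's axis at the height to grip, 74 mm above the table. The knob is an upright black bar, 14 mm thick, 44 mm long, from 54 to 92 mm above the table, on an aluminium cam disc 80 mm across (top at 46 mm). The bar points at the notch; a white line on top marks that end. The point turns with it: +y points to the notch, x is across the bar's thickness, z up.
- thick_book: The thicker closed hardback notebook, dark cover, 148 mm long (own x) by 28 mm thick (own y) by 105 mm high (own z, spine on top), about 0.3 kg. Origin: centre of its lower edge face. At first it stands spine up in one of the two slots of the rack.
- thin_book: The thinner notebook, same cover, 148 by 16 by 105 mm, about 0.17 kg, axes and origin alike. It stands in the rack's other slot and stays there.
- rack: Light wooden rack fixed to the table on the half where the clamp is not, 130 (x) by 185 (y) mm; origin: centre of its underside, z up. Two slots along x, centred at y=+45 and -45 mm, each 38 mm wide between walls 10 mm thick with tops 55 mm above the table; slot floor at 12 mm. The books stand out 62 mm above the walls.
- mug: White mug, 82 mm diameter, 95 mm high, beyond clamp and rack; origin at the centre of its underside. A bystander.
- jar: Glass jar with a blue lid, 84 mm diameter, 120 mm high; origin at the centre of its underside. A bystander.
- pen: Dark pen, 10 mm thick, about 140 mm long, lying near the middle between clamp and rack; origin at its underside's centre. A bystander.
There are look-alikes about, which are no part of the job. Leave any yellow look-alike of the thick_book alone.

How it is judged:
On the way, in this order (a step that is already met when the one before it is completed fails the run):
1. the thicker notebook stands spine up on the clamp's floor, between the jaws, with the jaw still open (value of joint jaw below 0.004 m and angle between thick_book's own z axis and vertical below 0.15 rad and z of thick_book in the frame of clamp between 0.01 and 0.018 m and x of thick_book in the frame of clamp between -0.035 and 0.035 m and y of thick_book in the frame of clamp between -0.073 and -0.055 m), for 0.2 s.
2. the cam knob has been turned until the sprung jaw drops into the notch (value of joint jaw above 0.008 m), for 0.2 s.
At the end, for the whole second after the job is handed in: The thicker book stands spine up (0.08 rad) on the clamp floor (4 mm), within 35 mm of the middle along the jaws, held against the fence (3.5 mm); the jaw is in the notch (travel 8.5 to 12 mm, cam within 0.2 rad of 0), all at rest (value of joint jaw between 0.0085 and 0.012 m and value of joint cam between -0.2 and 0.2 rad and angle between thick_book's own z axis and vertical below 0.08 rad and z of thick_book in the frame of clamp between 0.01 and 0.018 m and x of thick_book in the frame of clamp between -0.035 and 0.035 m and y of thick_book in the frame of clamp between -0.072 and -0.065 m and linear speed of thick_book below 0.01 m/s); the robot touches nothing.
It fails at once if the thinner notebook is shifted by more than 25 mm or tipped over (distance of thin_book from where it was at the start of the episode above 0.025 m or angle between thin_book's own z axis and vertical above 0.5 rad).
It fails at once if the mug, jar or pen is shifted by more than 40 mm (distance of any of mug, jar, pen from where it was at the start of the episode above 0.04 m).
It also fails if it takes over 48 s, if anything falls off the work surface, if the arm or the gripper's body presses on something with over 40 N, if the wrist force passes 120 N, or if a joint passes its speed limit or range.

## Robot

A 6-joint arm with a two-finger parallel gripper is mounted at the origin on the work surface. World frame = base frame: x ahead of the robot, y to its left, z up, the work surface at z = 0. Lengths are in m, angles in rad, forces in N, time in s.
With the tool pointing down it reaches from about 0.25 to 0.775 m from the base axis. Payload 4 kg.
Tool frame: the origin (TCP) lies midway between the tips of the shut fingers; the grasp point (between the pads) lies robot.tcp_to_grasp behind it (robot.tcp_to_grasp is the distance from the TCP to the grasp point, in m); y points along the fingers, x is the direction in which the jaws open and shut, and the axes are right-handed (so a half turn about y gives the same grasp; the last joint's range is limited). The gripper opens to 94 mm and grips with 3 to 60 N. Pads are 16 mm wide; open, the fingers measure 119 mm over their backs; the gripper's body (75 mm by 177 mm) begins 78 mm behind the grasp point.
Start: joints at [-1.311, 0.087, 1.371, -0, 1.684, -0.103], TCP at [0.195, -0.514, 0.206] pointing down, gripper open.
Joint ranges: [-3.1, 3.1], [-0.76, 2.03], [0.27, 2.55], [-1.08, 4.22], [0.17, 2.65], [-2.57, 2.57]. Speed limits (rad/s): [2.79, 2.79, 3.14, 3.14, 3.14, 3.14].

## Interface

Orientations are given as [roll, pitch, yaw] about the fixed x, y, z axes, in that order (R = Rz(yaw) Ry(pitch) Rx(roll)).
In Python, from bench import robot gives the robot as it stands.
- The arm moves only by the tool arm_command, never from a script. Its argument "series" is text: rows parted by semicolons, each of 7 numbers parted by spaces: the turn, a rotation vector about the tool's x, y, z in rad, then the shift along the tool's x, y, z in m, then the finger opening in m, from 0 to 0.094. A call has 1 to 12 rows; each row shifts and turns the pose as measured when the row begins, along the tool's axes as they then stand; what a row does not reach is not made up. A row lasts 1/10 s, in which the tool goes at most 50 mm and 8.59 degrees, less where a joint would pass 70% of its speed; a pose out of reach is approached as far as the arm can. A call with a gripper value outside its range is refused whole. The fingers move at their own pace and stop on an object; the grip force is fixed at half the most. Time passes only in rows, so rows that do not move let the fingers close. It gives the time, the measured TCP pose, the force and the opening at its end, in the units of the state.
- robot.get_obs(): the state, without advancing time (a new reading comes with each control period).
- robot.snapshot(name): name is "scene" or "top" or "wrist"; returns the picture (400x640x3 uint8, blue, green, red); there is no depth.
- robot.camera_params(name): a dict with "fx", "fy", "cx", "cy" (pixels), "extrinsics" (4x4, takes a point from camera to world coordinates). Camera axes: x right, y up, looking along -z (the intrinsics and any distortion apply to the point x, -y, -z); pixel columns grow to the right and rows downward; lengths in m; the calibration is good to about 2 mm. A picture is of the moment at which its call begins: read the wrist's pose just before it. camera_params takes no time and is no camera call; for the wrist camera it gives the pose at the moment of the call.
- robot.close_job(): hands the job in, once; it reports no verdict.
Trained networks look in the newest picture that a camera, given by its name, has taken for a name from the list of things; names that differ only in an ending like _2 or _b are one class to them, and where a whole thing is asked for, a point or a joint stands for the part that bears it (a point fixed in the world has none). Each returns a list of dicts, best first, with "score" (0 to 1); they miss things now and then, are a little off and sometimes report something else, mostly with a low value. They report only what shows in the picture. A call takes as long as a camera call. They do not tell look-alikes from the thing itself.
- robot.spot_in(camera, target): "centre" ([x, y, z] in m, in the coordinates of the camera as it stood for that picture, good to about 4 mm: the middle of the surface that is visible of it).
The state is a dict: "time": time; "joint_positions": joint angles; "qvel": joint speeds; "joint_torque": joint torques, N m; "tool_pos": TCP position; "ee_rot": TCP orientation; "wrist_force": force on the tool from outside, world axes, zero at the start; "wrist_torque": the same for the moment, N m; "width": finger opening in m.
Only numpy, scipy, OpenCV 4.12 (cv2) and the standard library are available. Lean on these libraries where they do the work, as an engineer would, in place of code of your own. Each camera call takes 0.05 s, during which the arm holds its last target.

## Working session

There is one attempt and no reset: what is moved stays moved. The work goes in short steps, Python scripts to look and compute and a tool call to move; the robot and the scene stay as the last step left them, time stands still between calls to the robot, and variables do not carry over. Pictures are saved under pics/ and viewed, and the job is handed in when it is done.

Besides the shell and the picture viewer there is one more tool, called after "Request:" as a command line: name --argument value ..., lists and objects as JSON in quotes. arm_command: Moves the arm, as the interface text tells. Its arguments: {"type":"object","properties":{"series":{"type":"string"}},"required":["series"]}

```bash
ls; mkdir -p pics; python3 - <<'E'
from bench import robot
import cv2,numpy as np
o=robot.get_obs();print(o['time'],o['tool_pos'],o['ee_rot'],o['width'],robot.tcp_to_grasp)
for n in("scene","top"):
    cv2.imwrite(f"pics/{n}0.png",robot.snapshot(n)); p=robot.camera_params(n)
    print(n,{k:np.round(v,4).tolist() for k,v in p.items()})
    E=np.array(p["extrinsics"])
    for t in("clamp","rack","thick_book","thin_book","knob_grip","mug","jar","pen"):
        for d in robot.spot_in(n,t)[:4]:
            w=E@np.r_[d["centre"],1]; print(t,round(d["score"],2),w[:3].round(3))
print(robot.get_obs()['time'])
E
```

```text
pics
0.0 [ 0.19502156 -0.51368746  0.20430596] [-1.57057152  0.00216549 -1.20804304] 0.09390581086783084 0.0188
scene {'fx': 474.8292, 'fy': 474.8292, 'cx': 314.9888, 'cy': 185.5081, 'extrinsics': [[0.8243, -0.4179, 0.3819, 1.0095], [0.5661, 0.6137, -0.5503, -0.6482], [-0.0044, 0.6699, 0.7425, 0.9708], [0.0, 0.0, 0.0, 1.0]]}
clamp 0.86 [ 0.539 -0.205  0.032]
clamp 0.73 [ 0.538 -0.207  0.047]
clamp 0.51 [0.496 0.127 0.084]
clamp 0.48 [ 0.545 -0.144  0.047]
rack 0.83 [0.508 0.118 0.02 ]
thick_book 0.8 [0.298 0.233 0.076]
thick_book 0.68 [0.531 0.207 0.088]
thick_book 0.64 [ 0.34  -0.149  0.068]
thick_book 0.35 [ 0.546 -0.144  0.042]
thin_book 0.84 [0.498 0.128 0.083]
knob_grip 0.88 [ 0.545 -0.143  0.049]
knob_grip 0.63 [0.495 0.125 0.084]
mug 0.94 [0.759 0.054 0.062]
jar 0.8 [ 0.782 -0.139  0.099]
pen 0.64 [ 0.382 -0.006  0.008]
top {'fx': 437.1557, 'fy': 437.1557, 'cx': 318.097, 'cy': 192.4275, 'extrinsics': [[0.0254, 0.9948, -0.0989, 0.4342], [-0.9997, 0.0259, 0.0035, 0.0035], [0.0061, 0.0987, 0.9951, 1.0293], [0.0, 0.0, 0.0, 1.0]]}
clamp 0.64 [ 0.523 -0.181  0.024]
rack 0.71 [0.488 0.167 0.009]
rack 0.67 [ 0.373 -0.005  0.006]
thick_book 0.97 [ 0.327 -0.14   0.099]
thick_book 0.76 [0.29  0.252 0.102]
thick_book 0.61 [0.511 0.216 0.119]
thin_book 0.87 [0.481 0.135 0.112]
knob_grip 0.34 [0.49  0.167 0.01 ]
mug 0.59 [0.766 0.061 0.045]
jar 0.94 [ 0.758 -0.108  0.118]
pen 0.64 [0.374 0.    0.008]
0.9
```

View pics/scene0.png

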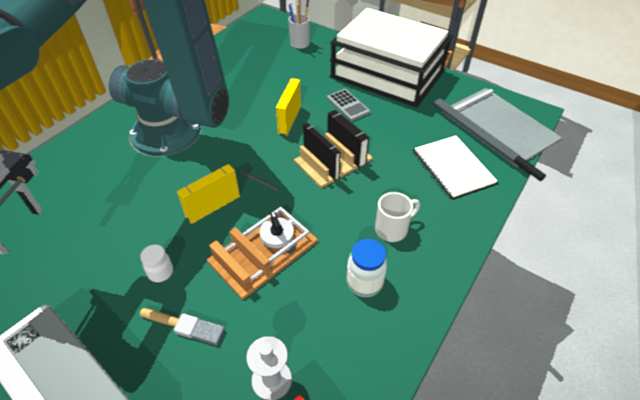

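View pics/top0.png

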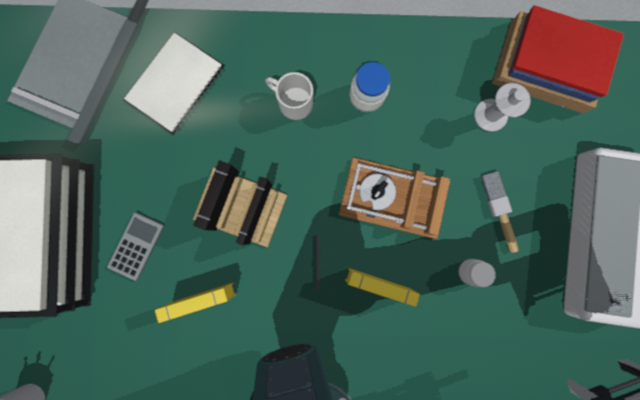

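Candidates for the thick book in the top view: yellow at (195,303), yellow at (383,287), dark at (217,195), and dark at (255,211). The yellow ones are look-alikes. Of the two dark books in the rack, the left one at (217,195) looks thicker. I'll check it in a close crop.

```bash
python3 - <<'E'
import cv2,numpy as np
t=cv2.imread("pics/top0.png")
a=cv2.resize(t[150:260,185:295],None,fx=5,fy=5,interpolation=cv2.INTER_CUBIC)
b=cv2.resize(t[150:245,335:455],None,fx=6,fy=6,interpolation=cv2.INTER_CUBIC)
cv2.imwrite("pics/a0.png",a);cv2.imwrite("pics/b0.png",b)
E
```

```text
(no output)
```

View pics/a0.png

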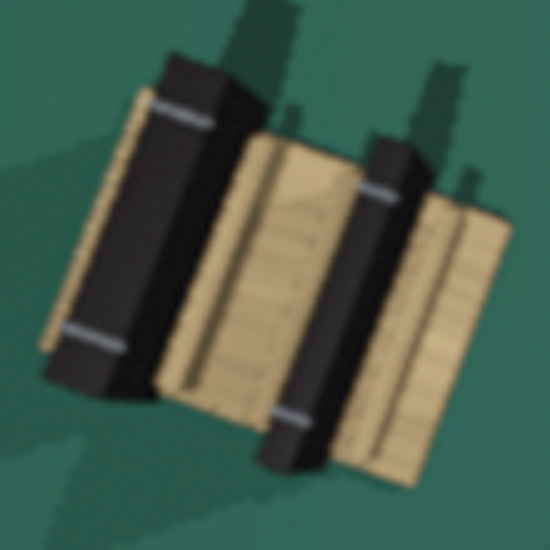

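View pics/b0.png

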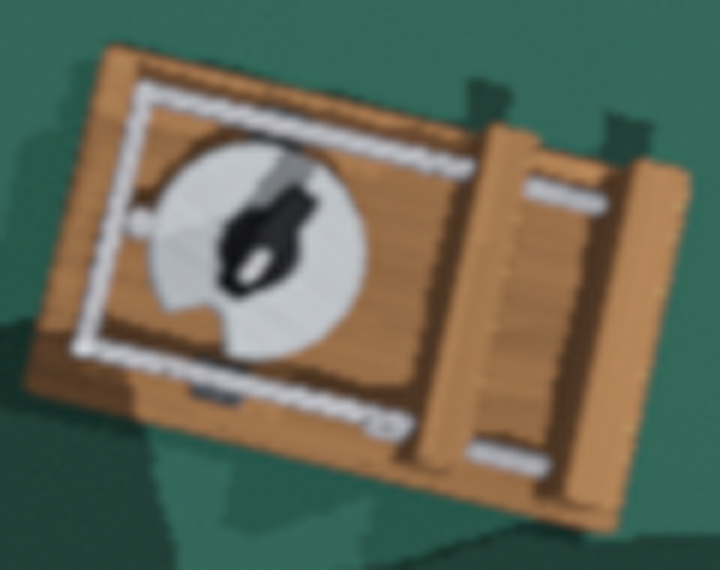

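```bash
cat > h.py <<'E'
import numpy as np
from scipy.optimize import least_squares
def proj(p,W):
    E=np.linalg.inv(np.array(p["extrinsics"])); W=np.atleast_2d(W); c=W@E[:3,:3].T+E[:3,3]
    return np.c_[p["fx"]*c[:,0]/-c[:,2]+p["cx"],p["fy"]*-c[:,1]/-c[:,2]+p["cy"]]
def ray(p,u,v,z):
    E=np.array(p["extrinsics"]); d=E[:3,:3]@np.array([(u-p["cx"])/p["fx"],-(v-p["cy"])/p["fy"],-1]); o=E[:3,3]
    return o+d*(z-o[2])/d[2]
def pose(q,L):
    L=np.atleast_2d(L);c,s=np.cos(q[2]),np.sin(q[2]);return np.c_[q[0]+c*L[:,0]-s*L[:,1],q[1]+s*L[:,0]+c*L[:,1],L[:,2]]
def fit(p,L,px,q0):
    r=least_squares(lambda q:(proj(p,pose(q,L))-px).ravel(),q0);return r.x,r.fun.reshape(-1,2)
E
python3 - <<'E'
from bench import robot
from h import *
p=robot.camera_params("top")
ca=lambda a:np.array(a)/5+[185,150]
cb=lambda a:np.array(a)/6+[335,150]
def book(pts,t):
    L=[[s*.074,u*t/2,.117] for s,u in((1,1),(1,-1),(-1,-1),(-1,1))]
    q,r=fit(p,L,ca(pts),[.5,.18,-.3]);print(q.round(4),r.round(1).tolist())
book([(170,52),(225,75),(100,397),(43,378)],.028)
book([(372,135),(411,145),(292,470),(256,460)],.016)
# clamp: plate corners, fence top, jaw top
# clamp +y direction: image left = world +y
L=[[.070,.1175,.014],[.065,-.0825,.064],[-.065,-.0825,.064],[.065,-.0445,.064],[.065,-.0265,.064],[-.065,-.0265,.064]]
px=cb([(110,45),(640,160),(565,495),(537,137),(488,125),(415,457)])
q,r=fit(p,L,px,[.52,-.18,-.2]);print(q.round(4),r.round(1).tolist())
print("cam px",(proj(p,pose(q,[[0,.0455,.046],[0,.0455,.092]]))-[335,150])*6)
a=ray(p,*cb((258,250)),.046);print("cam disc centre",a)
k=ray(p,*cb((250,265)),.092);kk=pose(q,[[0,.0455,.092]])[0];d=k-kk;print(kk,"bar dir",np.arctan2(d[1],d[0]), "notch dir",[ (lambda e:np.arctan2(e[1],e[0]))(ray(p,*cb((195,310)),.046)-kk)], "zero dir",q[2]+np.pi/2)
print(pose(q,[[0,-.0635,.014]]))
E
```

```text
[ 0.514   0.2221 -0.3224] [[-0.4, -0.6], [1.0, -0.8], [0.3, 1.1], [-0.8, 0.3]]
[ 0.4839  0.1379 -0.3063] [[0.6, -1.2], [-0.0, -0.8], [-0.3, 1.2], [-0.3, 0.7]]
[ 0.5273 -0.1796 -0.2138] [[-0.5, -0.4], [-0.3, -0.4], [-0.1, 0.7], [0.3, -0.5], [0.6, -0.4], [0.1, 1.0]]
cam px [[257.15763542 250.34076322]
 [275.33522718 237.5076387 ]]
cam disc centre [ 0.53710358 -0.13550101  0.046     ]
[ 0.53696615 -0.13518471  0.092     ] bar dir 2.417348730782974 notch dir [np.float64(2.3570317465944166)] zero dir 1.3569811733297445
[[ 0.51383747 -0.24170262  0.014     ]]
```

```bash
cat >> h.py <<'E'
from scipy.spatial.transform import Rotation as Ro
def plan(o,xyz,yaw,w,n,sp=.05,sr=.15):
    # n rows toward target at limits; returns text
    p=np.array(o["tool_pos"]);R=Ro.from_euler('xyz',o["ee_rot"]);T=Ro.from_euler('xyz',[-np.pi/2,0,yaw]);xyz=np.array(xyz)
    d=xyz-p;v=(R.inv()*T).as_rotvec()
    N=max(np.linalg.norm(d)/sp,np.linalg.norm(v)/sr);N=max(1,int(np.ceil(N)))
    print("rows needed",N);out=[]
    for i in range(min(n,N)):
        out.append(" ".join(f"{a:.3f}" for a in [*(v/N),*R.inv().apply(d/N)])+f" {w}")
        R=R*Ro.from_rotvec(v/N)
    print("; ".join(out))
E
python3 - <<'E'
from bench import robot
from h import *
plan(robot.get_obs(),[.514,.222,.22],1.249,.06,9)
E
```

```text
rows needed 17
0.000 -0.145 -0.000 -0.034 -0.001 0.033 0.06; 0.000 -0.145 -0.000 -0.029 -0.001 0.037 0.06; 0.000 -0.145 -0.000 -0.023 -0.001 0.041 0.06; 0.000 -0.145 -0.000 -0.017 -0.001 0.044 0.06; 0.000 -0.145 -0.000 -0.010 -0.001 0.046 0.06; 0.000 -0.145 -0.000 -0.004 -0.001 0.047 0.06; 0.000 -0.145 -0.000 0.003 -0.001 0.047 0.06; 0.000 -0.145 -0.000 0.010 -0.001 0.046 0.06; 0.000 -0.145 -0.000 0.016 -0.001 0.044 0.06
```

Request:
arm_command --series "0 -0.145 0 -0.034 -0.001 0.033 0.06; 0 -0.145 0 -0.029 -0.001 0.037 0.06; 0 -0.145 0 -0.023 -0.001 0.041 0.06; 0 -0.145 0 -0.017 -0.001 0.044 0.06; 0 -0.145 0 -0.010 -0.001 0.046 0.06; 0 -0.145 0 -0.004 -0.001 0.047 0.06; 0 -0.145 0 0.003 -0.001 0.047 0.06; 0 -0.145 0 0.010 -0.001 0.046 0.06; 0 -0.145 0 0.016 -0.001 0.044 0.06"

```text
time: 1.8
tool_pos: [0.3572, -0.1126, 0.2136]
ee_rot: [-1.571, -0.004, 0.135]
wrist_force: [0.7, -0.2, 0.2]
width: 0.0603
```

```bash
python3 - <<'E'
from bench import robot
from h import *
plan(robot.get_obs(),[.514,.222,.22],1.249,.06,12)
E
```

```text
rows needed 8
0.000 -0.139 0.000 0.025 -0.001 0.039 0.06; 0.000 -0.139 0.000 0.030 -0.001 0.035 0.06; 0.000 -0.139 0.000 0.035 -0.001 0.030 0.06; 0.000 -0.139 0.000 0.039 -0.001 0.025 0.06; 0.000 -0.139 0.000 0.042 -0.001 0.020 0.06; 0.000 -0.139 0.000 0.044 -0.001 0.014 0.06; 0.000 -0.139 0.000 0.046 -0.001 0.007 0.06; 0.000 -0.139 0.000 0.046 -0.001 0.001 0.06
```

Request:
arm_command --series "0 -0.139 0 0.025 -0.001 0.039 0.06; 0 -0.139 0 0.030 -0.001 0.035 0.06; 0 -0.139 0 0.035 -0.001 0.030 0.06; 0 -0.139 0 0.039 -0.001 0.025 0.06; 0 -0.139 0 0.042 -0.001 0.020 0.06; 0 -0.139 0 0.044 -0.001 0.014 0.06; 0 -0.139 0 0.046 -0.001 0.007 0.06; 0 -0.139 0 0.046 -0.001 0.001 0.06; 0 0 0 0 0 0 0.06"

```text
time: 2.7
tool_pos: [0.5117, 0.2465, 0.2239]
ee_rot: [-1.583, -0.002, 1.305]
wrist_force: [-0.2, 0.0, -0.7]
width: 0.06
```

```bash
python3 - <<'E'
from bench import robot
from h import *
import cv2
im=robot.snapshot("wrist");p=robot.camera_params("wrist");o=robot.get_obs();print(o["tool_pos"],o["ee_rot"],o["time"])
np.save("w1.npy",p,allow_pickle=True)
for s in((1,1),(1,-1),(-1,-1),(-1,1)):
    u=proj(p,pose([.514,.2221,-.3224],[[s[0]*.074,s[1]*.014,.117]]))[0];print(u.round());cv2.circle(im,tuple(int(x) for x in u),2,(0,0,255),-1)
cv2.imwrite("pics/w1.png",im);print(np.round(p["extrinsics"],3))
E
```

```text
[0.51116076 0.24429917 0.22434339] [-1.58328872e+00 -4.68662657e-04  1.30094866e+00] 2.75
[311. 280.]
[283. 278.]
[286. 122.]
[319. 124.]
[[ 0.266 -0.926 -0.267  0.435]
 [ 0.964  0.255  0.073  0.265]
 [ 0.001 -0.277  0.961  0.402]
 [ 0.     0.     0.     1.   ]]
```

View pics/w1.png

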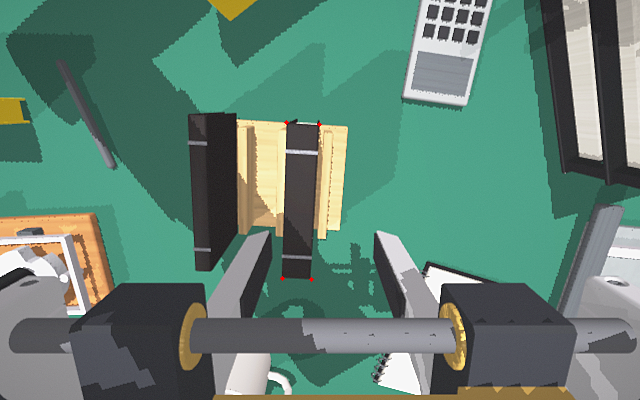

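```bash
python3 - <<'E'
from bench import robot
from h import *
plan(robot.get_obs(),[.514,.222,.20],1.249,.06,12,sp=.012)
E
```

```text
rows needed 3
0.004 0.017 0.000 -0.007 0.008 -0.003 0.06; 0.004 0.017 0.000 -0.007 0.008 -0.003 0.06; 0.004 0.017 0.000 -0.007 0.008 -0.003 0.06
```

Request:
arm_command --series "0.004 0.017 0 -0.007 0.008 -0.003 0.06; 0.004 0.017 0 -0.007 0.008 -0.003 0.06; 0.004 0.017 0 -0.007 0.008 -0.003 0.06; 0 0 0 0 0 0 0.06"

```text
time: 3.15
tool_pos: [0.513, 0.2154, 0.1987]
ee_rot: [-1.571, 0.001, 1.238]
wrist_force: [0.1, 1.3, -0.4]
width: 0.0599
```

```bash
python3 - <<'E'
from bench import robot
from h import *
plan(robot.get_obs(),[.514,.222,.078],1.249,.06,12,sp=.02)
E
```

```text
rows needed 7
-0.000 -0.002 -0.000 0.001 0.017 0.000 0.06; -0.000 -0.002 -0.000 0.001 0.017 0.000 0.06; -0.000 -0.002 -0.000 0.001 0.017 0.000 0.06; -0.000 -0.002 -0.000 0.001 0.017 0.000 0.06; -0.000 -0.002 -0.000 0.001 0.017 0.000 0.06; -0.000 -0.002 -0.000 0.001 0.017 0.000 0.06; -0.000 -0.002 -0.000 0.001 0.017 0.000 0.06
```

Request:
arm_command --series "0 -0.004 0 0.003 0.014 0 0.06; 0 -0.004 0 0.003 0.018 0 0.06; 0 -0.002 0 0.001 0.018 0 0.06; 0 0 0 0 0.017 0 0.06; 0 0 0 0 0.017 0 0.06; 0 0 0 0 0.010 0 0.06; 0 0 0 0 0.003 0 0.06; 0 0 0 0 0 0 0.06"

```text
time: 3.95
tool_pos: [0.5147, 0.2186, 0.0953]
ee_rot: [-1.571, -0.001, 1.242]
wrist_force: [-0.5, -0.6, 0.4]
width: 0.0602
```

```bash
python3 - <<'E'
from bench import robot
from h import *
plan(robot.get_obs(),[.514,.222,.078],1.249,.06,12,sp=.01)
E
```

```text
rows needed 2
0.000 -0.004 0.000 0.001 0.009 0.001 0.06; 0.000 -0.004 0.000 0.001 0.009 0.001 0.06
```

Request:
arm_command --series "0 -0.004 0 0.002 0.010 0.001 0.06; 0 -0.003 0 0.002 0.008 0.001 0.06; 0 0 0 0 0.002 0 0.06; 0 0 0 0 0 0 0.06"

```text
time: 4.35
tool_pos: [0.5155, 0.224, 0.0758]
ee_rot: [-1.575, -0.003, 1.249]
wrist_force: [0.3, 0.7, -0.1]
width: 0.0601
```

Request:
arm_command --series "0 0 0 0 0 0 0.01; 0 0 0 0 0 0 0.01; 0 0 0 0 0 0 0.01; 0 0 0 0 0 0 0.01; 0 0 0 0 0 0 0.01; 0 0 0 0 0 0 0.01"

```text
time: 4.95
tool_pos: [0.5163, 0.2242, 0.0771]
ee_rot: [-1.577, -0.004, 1.249]
wrist_force: [-0.3, -0.3, -1.0]
width: 0.0279
```

Request:
arm_command --series "0 0 0 0 -0.01 0 0.01; 0 0 0 0 -0.02 0 0.01; 0 0 0 0 -0.03 0 0.01; 0 0 0 0 -0.03 0 0.01; 0 0 0 0 -0.025 0 0.01; 0 0 0 0 -0.015 0 0.01; 0 0 0 0 -0.007 0 0.01; 0 0 0 0 0 0 0.01"

```text
time: 5.75
tool_pos: [0.5121, 0.223, 0.2162]
ee_rot: [-1.567, 0.002, 1.249]
wrist_force: [-0.3, 0.7, -3.3]
width: 0.0277
```

```bash
python3 - <<'E'
from bench import robot
from h import *
o=robot.get_obs();print(o["width"],o["wrist_force"])
plan(o,[.512,-.20,.22],1.357,.01,12,sp=.04)
E
```

```text
0.027725113342505752 [-0.32195822  0.70300661 -3.32202659]
rows needed 11
-0.000 -0.010 -0.000 -0.036 -0.000 -0.012 0.01; -0.000 -0.010 -0.000 -0.037 -0.000 -0.012 0.01; -0.000 -0.010 -0.000 -0.037 -0.000 -0.011 0.01; -0.000 -0.010 -0.000 -0.037 -0.000 -0.011 0.01; -0.000 -0.010 -0.000 -0.037 -0.000 -0.011 0.01; -0.000 -0.010 -0.000 -0.037 -0.000 -0.010 0.01; -0.000 -0.010 -0.000 -0.037 -0.000 -0.010 0.01; -0.000 -0.010 -0.000 -0.037 -0.000 -0.010 0.01; -0.000 -0.010 -0.000 -0.037 -0.000 -0.009 0.01; -0.000 -0.010 -0.000 -0.037 -0.000 -0.009 0.01; -0.000 -0.010 -0.000 -0.038 -0.000 -0.009 0.01
```

Request:
arm_command --series "0 -0.01 0 -0.020 0 -0.006 0.01; 0 -0.01 0 -0.030 0 -0.010 0.01; 0 -0.01 0 -0.037 0 -0.011 0.01; 0 -0.01 0 -0.037 0 -0.011 0.01; 0 -0.01 0 -0.037 0 -0.011 0.01; 0 -0.01 0 -0.037 0 -0.010 0.01; 0 -0.01 0 -0.037 0 -0.010 0.01; 0 -0.01 0 -0.037 0 -0.010 0.01; 0 -0.01 0 -0.037 0 -0.009 0.01; 0 -0.01 0 -0.030 0 -0.008 0.01; 0 0 0 -0.015 0 -0.004 0.01; 0 0 0 0 0 0 0.01"

```text
time: 6.95
tool_pos: [0.5064, -0.1566, 0.1965]
ee_rot: [-1.536, 0.003, 1.358]
wrist_force: [0.4, -0.1, -2.4]
width: 0.0281
```

```bash
python3 - <<'E'
from bench import robot
from h import *
import cv2
o=robot.get_obs();print(o["width"],o["tool_pos"])
plan(o,[.512,-.242,.175],1.357,.01,12,sp=.015)
im=robot.snapshot("wrist");p=robot.camera_params("wrist")
q=[.5273,-.1796,-.2138]
for l in [[.065,-.0825,.064],[-.065,-.0825,.064],[.065,-.0445,.064],[-.065,-.0445,.064],[.065,-.0265,.064],[-.065,-.0265,.064],[0,.0455,.046],[.07,.1175,.014],[-.07,.1175,.014]]:
    u=proj(p,pose(q,[l]))[0];print(u.round());cv2.circle(im,tuple(int(x) for x in u),2,(0,0,255),-1)
cv2.imwrite("pics/w2.png",im)
E
```

```text
0.028067417902226187 [ 0.50640409 -0.15655575  0.19647109]
rows needed 6
-0.006 0.000 -0.000 -0.014 0.003 -0.004 0.01; -0.006 0.000 -0.000 -0.014 0.003 -0.004 0.01; -0.006 0.000 -0.000 -0.014 0.004 -0.004 0.01; -0.006 0.000 -0.000 -0.014 0.004 -0.004 0.01; -0.006 0.000 -0.000 -0.014 0.004 -0.004 0.01; -0.006 0.000 -0.000 -0.014 0.004 -0.004 0.01
[225. 281.]
[216. 156.]
[261. 281.]
[256. 156.]
[279. 281.]
[275. 156.]
[348. 217.]
[404. 266.]
[412. 148.]
```

View pics/w2.png

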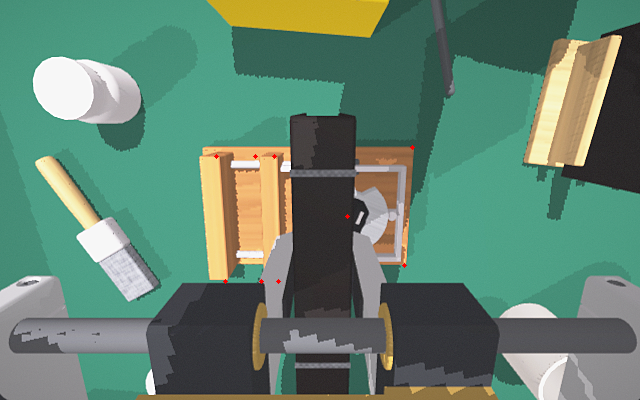

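```bash
python3 - <<'E'
import cv2
im=cv2.imread("pics/w2.png")
cv2.imwrite("pics/w2z.png",cv2.resize(im[135:295,190:300],None,fx=3.7,fy=3.7,interpolation=cv2.INTER_CUBIC))
E
```

```text
(no output)
```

View pics/w2z.png

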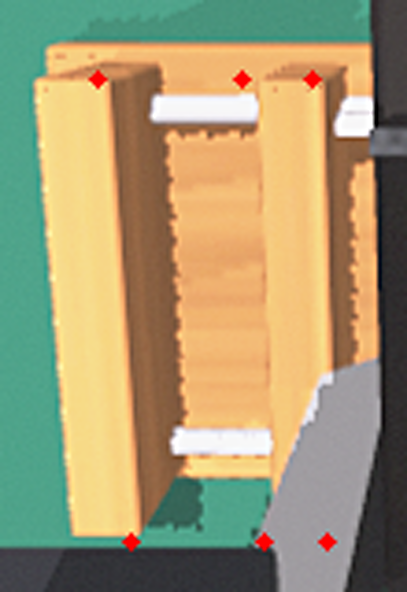

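Request:
arm_command --series "-0.036 0 0 0 0 0 0.01; 0 0 0 0 0 0 0.01; 0 0 0 0 0 0 0.01"

```text
time: 7.3
tool_pos: [0.5054, -0.1519, 0.1939]
ee_rot: [-1.567, -0.001, 1.361]
wrist_force: [-0.2, 0.1, -2.6]
width: 0.0281
```

```bash
python3 - <<'E'
from bench import robot
from h import *
import cv2
p=robot.camera_params("wrist");o=robot.get_obs();print(o["width"],o["tool_pos"],o["ee_rot"])
im=robot.snapshot("wrist");p2=robot.camera_params("wrist");print(np.abs(p["extrinsics"]-p2["extrinsics"]).max())
np.save("p3.npy",p,allow_pickle=True);cv2.imwrite("pics/w3.png",im)
q=[.5273,-.1796,-.2138]
for l in [[.065,-.0825,.064],[-.065,-.0825,.064],[.065,-.0445,.064],[-.065,-.0445,.064],[-.065,-.0265,.064],[.07,.1175,.014],[-.07,.1175,.014]]:
    u=proj(p,pose(q,[l]))[0];print(u.round(1));im[tuple(int(round(x)) for x in u[::-1])]=(0,0,255)
print("crop orig 190,130")
cv2.imwrite("pics/w3z.png",cv2.resize(im[130:280,190:420],None,fx=3.4,fy=3.4,interpolation=cv2.INTER_NEAREST))
E
```

```text
0.0280676175632979 [ 0.50544619 -0.15186086  0.19394788] [-1.56675488e+00 -1.09462186e-03  1.36147477e+00]
0.00020011161313063242
[221.2 278.4]
[210.8 153.7]
[257.6 278.6]
[251.2 153.9]
[270.3 154. ]
[401.  262.4]
[409.8 144.3]
crop orig 190,130
```

View pics/w3z.png

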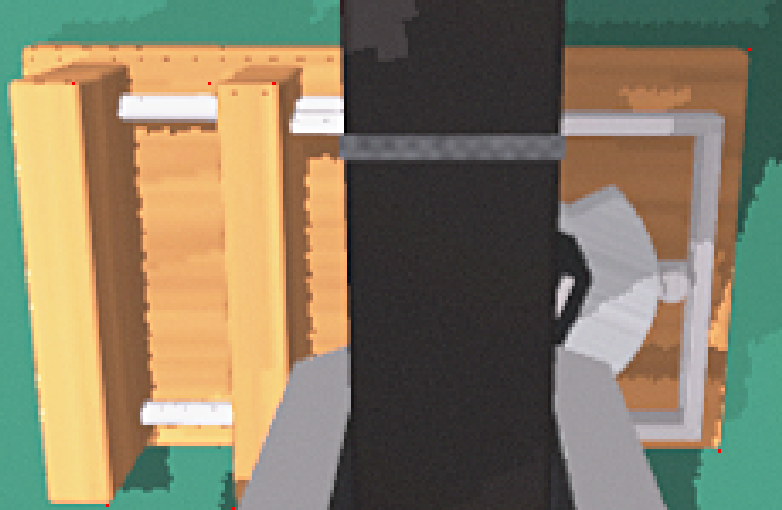

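```bash
python3 - <<'E'
from bench import robot
from h import *
g=pose([.5273,-.1796,-.2138],[[0,-.0625,0]])[0];print(g)
plan(robot.get_obs(),[g[0],g[1],.165],1.352,.01,12,sp=.015)
E
```

```text
[ 0.51403907 -0.24067698  0.        ]
rows needed 7
-0.001 0.001 0.000 -0.012 0.004 -0.004 0.01; -0.001 0.001 0.000 -0.012 0.004 -0.004 0.01; -0.001 0.001 0.000 -0.012 0.004 -0.004 0.01; -0.001 0.001 0.000 -0.012 0.004 -0.004 0.01; -0.001 0.001 0.000 -0.012 0.004 -0.004 0.01; -0.001 0.001 0.000 -0.012 0.004 -0.004 0.01; -0.001 0.001 0.000 -0.012 0.004 -0.004 0.01
```

Request:
arm_command --series "0 0.001 0 -0.010 -0.001 -0.003 0.01; 0 0.001 0 -0.015 -0.001 -0.005 0.01; 0 0.001 0 -0.017 -0.001 -0.006 0.01; 0 0.001 0 -0.017 0 -0.005 0.01; 0 0.001 0 -0.014 0.002 -0.004 0.01; 0 0.001 0 -0.008 0.006 -0.002 0.01; 0 0 0 -0.003 0.008 0 0.01; 0 0 0 0 0.002 0 0.01; 0 0 0 0 0 0 0.01"

```text
time: 8.25
tool_pos: [0.513, -0.248, 0.176]
ee_rot: [-1.564, -0.002, 1.354]
wrist_force: [-0.7, 0.5, -3.0]
width: 0.0281
```

```bash
python3 - <<'E'
from bench import robot
from h import *
plan(robot.get_obs(),[.514,-.2407,.15],1.352,.01,12,sp=.01)
E
```

```text
rows needed 3
-0.002 0.001 0.001 0.002 0.009 0.000 0.01; -0.002 0.001 0.001 0.002 0.009 0.000 0.01; -0.002 0.001 0.001 0.002 0.009 0.000 0.01
```

Request:
arm_command --series "-0.002 0.001 0 0.003 0.009 0 0.01; -0.002 0 0 0.002 0.009 0 0.01; -0.002 0 0 0.002 0.008 0 0.01; 0 0 0 0 0 0 0.01; 0 0 0 0 0 0 0.01"

```text
time: 8.75
tool_pos: [0.5142, -0.2376, 0.1472]
ee_rot: [-1.569, -0.003, 1.356]
wrist_force: [0.7, 0.0, -2.8]
width: 0.0282
```

```bash
python3 - <<'E'
from bench import robot
from h import *
import cv2
o=robot.get_obs();plan(o,[.514,-.2407,.14],1.352,.01,12,sp=.01);print(o["tool_pos"],o["ee_rot"])
cv2.imwrite("pics/s4.png",cv2.resize(robot.snapshot("scene")[170:320,180:380],None,fx=4,fy=4))
cv2.imwrite("pics/w4.png",robot.snapshot("wrist"))
E
```

```text
rows needed 1
-0.001 0.004 0.003 -0.003 0.007 -0.000 0.01
[ 0.51423927 -0.23763139  0.14722741] [-1.56947914 -0.00290172  1.35643398]
```

View pics/s4.png

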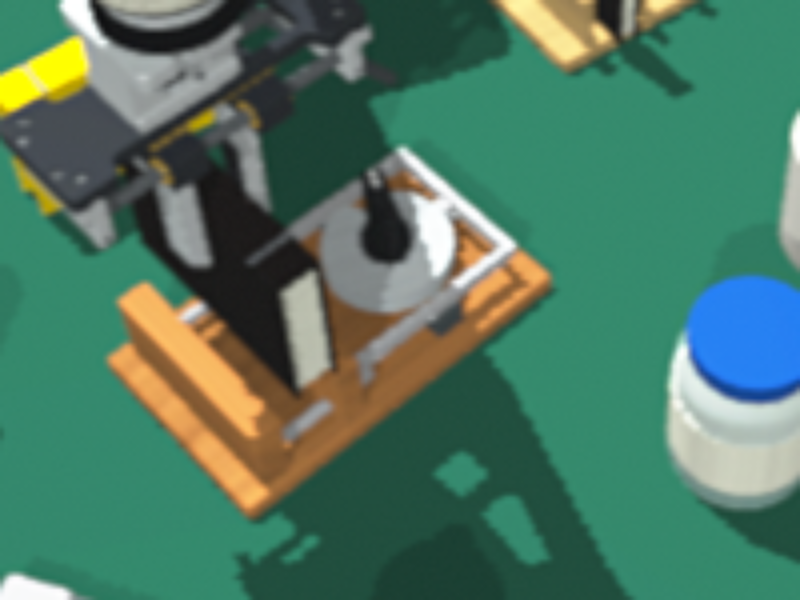

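View pics/w4.png

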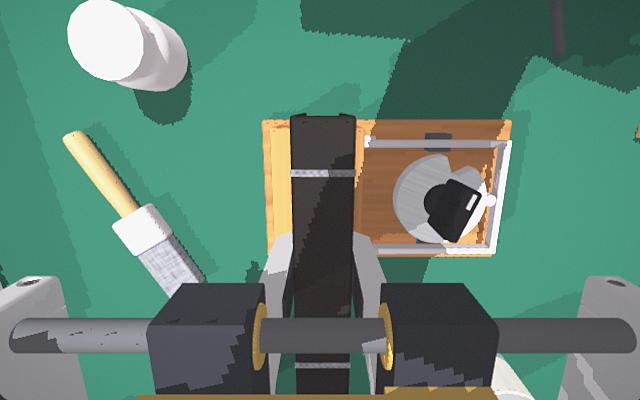

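Request:
arm_command --series "0 0.004 0.002 -0.003 0.008 0 0.01; 0 0 0 -0.001 0.012 0 0.01; 0 0 0 0 0.012 0 0.01; 0 0 0 0 0.004 0 0.01; 0 0 0 0 0 0 0.01"

```text
time: 9.35
tool_pos: [0.5134, -0.2426, 0.1085]
ee_rot: [-1.57, -0.0, 1.351]
wrist_force: [-0.5, -0.9, -2.4]
width: 0.0276
```

```bash
python3 - <<'E'
from bench import robot
from h import *
o=robot.get_obs();plan(o,[.514,-.2407,.079],1.352,.01,12,sp=.008)
E
```

```text
rows needed 4
-0.000 -0.000 0.000 0.000 0.007 -0.000 0.01; -0.000 -0.000 0.000 0.000 0.007 -0.000 0.01; -0.000 -0.000 0.000 0.000 0.007 -0.000 0.01; -0.000 -0.000 0.000 0.000 0.007 -0.000 0.01
```

Request:
arm_command --series "0 0 0 0.001 0.007 0 0.01; 0 0 0 0 0.008 0 0.01; 0 0 0 0 0.006 0 0.01; 0 0 0 0 0.003 0 0.01; 0 0 0 0 0 0 0.01"

```text
time: 9.85
tool_pos: [0.5137, -0.2415, 0.0822]
ee_rot: [-1.57, -0.0, 1.351]
wrist_force: [0.1, -0.8, -2.0]
width: 0.0276
```

```bash
python3 - <<'E'
from bench import robot
from h import *
o=robot.get_obs();plan(o,[.514,-.2407,.079],1.352,.01,12,sp=.008)
E
```

```text
rows needed 1
-0.001 -0.001 0.000 0.001 0.003 -0.000 0.01
```

Request:
arm_command --series "0 0 0 0 0.003 0 0.01; 0 0 0 0 0.001 0 0.01; 0 0 0 0 0 0 0.01"

```text
time: 10.15
tool_pos: [0.5145, -0.242, 0.0794]
ee_rot: [-1.573, 0.001, 1.351]
wrist_force: [-0.3, 0.4, -2.3]
width: 0.0285
```

Request:
arm_command --series "0 0 0 0 0.001 0 0.01; 0 0 0 0 0.001 0 0.01; 0 0 0 0 0.001 0 0.01; 0 0 0 0 0 0 0.01"

```text
time: 10.55
tool_pos: [0.5149, -0.2422, 0.0791]
ee_rot: [-1.575, 0.001, 1.351]
wrist_force: [0.1, 0.0, -2.6]
width: 0.0278
```

Request:
arm_command --series "0.003 0 0 0 0.003 0 0.01; 0 0 0 0 0.003 0 0.01; 0 0 0 0 0.001 0 0.01"

```text
time: 10.85
tool_pos: [0.5156, -0.2426, 0.0791]
ee_rot: [-1.576, 0.002, 1.352]
wrist_force: [-0.1, 0.7, -1.6]
width: 0.0275
```

Request:
arm_command --series "0 0 0 0 0 0 0.05; 0 0 0 0 0 0 0.05; 0 0 0 0 0 0 0.05; 0 0 0 0 0 0 0.05; 0 0 0 0 0 0 0.05"

```text
time: 11.35
tool_pos: [0.5169, -0.2434, 0.0782]
ee_rot: [-1.578, 0.003, 1.351]
wrist_force: [-0.3, 0.2, -0.2]
width: 0.0496
```

```bash
python3 - <<'E'
from bench import robot
import cv2,numpy as np
s=robot.snapshot("scene")[170:320,180:380];t=robot.snapshot("top")[150:260,335:455];w=robot.snapshot("wrist")
cv2.imwrite("pics/s5.png",cv2.resize(s,None,fx=4,fy=4));cv2.imwrite("pics/w5.png",w)
E
```

```text
(no output)
```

View pics/s5.png

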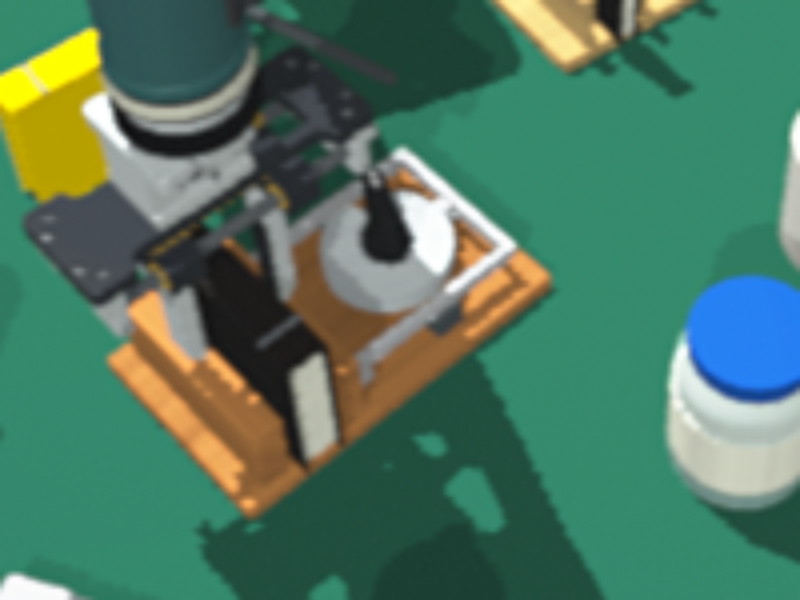

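View pics/w5.png

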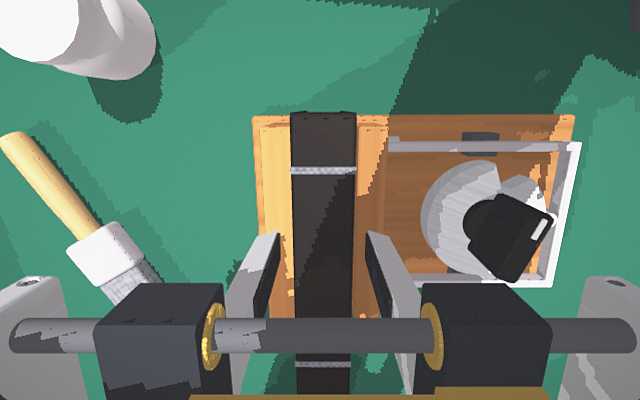

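The book stands between the jaws, and the wrist view puts its top at (325,110)–(325,390) between fence and jaw. Next I lift straight up and go to the knob.

Request:
arm_command --series "0 0 0 0 -0.012 0 0.05; 0 0 0 0 -0.025 0 0.05; 0 0 0 0 -0.035 0 0.05; 0 0 0 0 -0.03 0 0.05; 0 0 0 0 -0.012 0 0.05; 0 0 0 0 0 0 0.05"

```text
time: 12.1
tool_pos: [0.5157, -0.2425, 0.1987]
ee_rot: [-1.578, 0.003, 1.351]
wrist_force: [0.3, -0.4, -0.1]
width: 0.0504
```

```bash
python3 - <<'E'
from bench import robot
from h import *
o=robot.get_obs();plan(o,[.537,-.135,.19],.83,.045,12,sp=.02,sr=.07)
E
```

```text
rows needed 8
0.001 0.065 -0.000 0.014 0.001 0.000 0.045; 0.001 0.065 -0.000 0.014 0.001 0.001 0.045; 0.001 0.065 -0.000 0.014 0.001 0.002 0.045; 0.001 0.065 -0.000 0.013 0.001 0.003 0.045; 0.001 0.065 -0.000 0.013 0.001 0.004 0.045; 0.001 0.065 -0.000 0.013 0.001 0.005 0.045; 0.001 0.065 -0.000 0.013 0.001 0.006 0.045; 0.001 0.065 -0.000 0.012 0.001 0.006 0.045
```

Request:
arm_command --series "0.001 0.065 0 0.014 0.001 0 0.045; 0.001 0.065 0 0.014 0.001 0.001 0.045; 0.001 0.065 0 0.014 0.001 0.002 0.045; 0.001 0.065 0 0.013 0.001 0.003 0.045; 0.001 0.065 0 0.013 0.001 0.004 0.045; 0.001 0.065 0 0.013 0.001 0.005 0.045; 0.001 0.06 0 0.010 0.001 0.005 0.045; 0 0.03 0 0.005 0.001 0.003 0.045; 0 0 0 0 0 0 0.045; 0 0 0 0 0 0 0.045"

```text
time: 13.1
tool_pos: [0.5298, -0.1388, 0.1747]
ee_rot: [-1.55, 0.009, 0.851]
wrist_force: [0.4, -0.3, 0.7]
width: 0.0448
```

```bash
python3 - <<'E'
from bench import robot
from h import *
import cv2
o=robot.get_obs();plan(o,[.537,-.135,.17],.83,.045,12,sp=.01,sr=.07)
p=robot.camera_params("wrist");im=robot.snapshot("wrist");np.save("p6.npy",p,allow_pickle=True)
cv2.imwrite("pics/w6.png",im)
t=robot.snapshot("top");cv2.imwrite("pics/t6.png",cv2.resize(t[140:250,335:455],None,fx=5,fy=5,interpolation=cv2.INTER_CUBIC))
for z,l in((.092,.022),(.092,-.022)): print(proj(p,[.537+l*np.cos(2.4),-.135+l*np.sin(2.4),z]))
E
```

```text
rows needed 1
-0.021 0.021 -0.009 0.008 0.005 -0.003 0.045
[[333.15931543 185.87436075]]
[[331.56225553 236.50700354]]
```

View pics/w6.png

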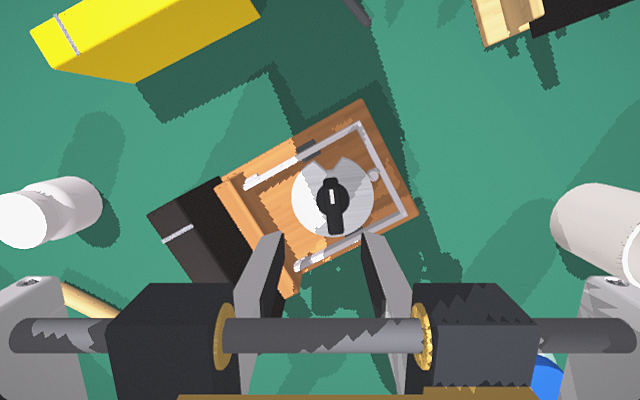

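View pics/t6.png

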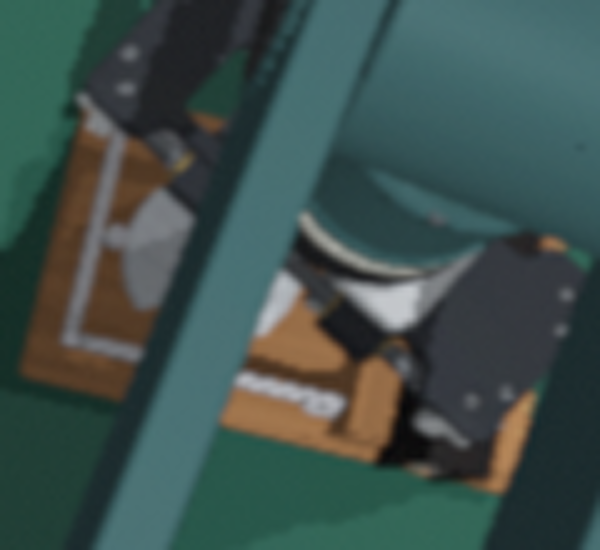

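```bash
python3 - <<'E'
import cv2
im=cv2.imread("pics/w6.png")
cv2.imwrite("pics/w6z.png",cv2.resize(im[150:250,280:390],None,fx=6,fy=6,interpolation=cv2.INTER_NEAREST))
E
```

```text
(no output)
```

View pics/w6z.png

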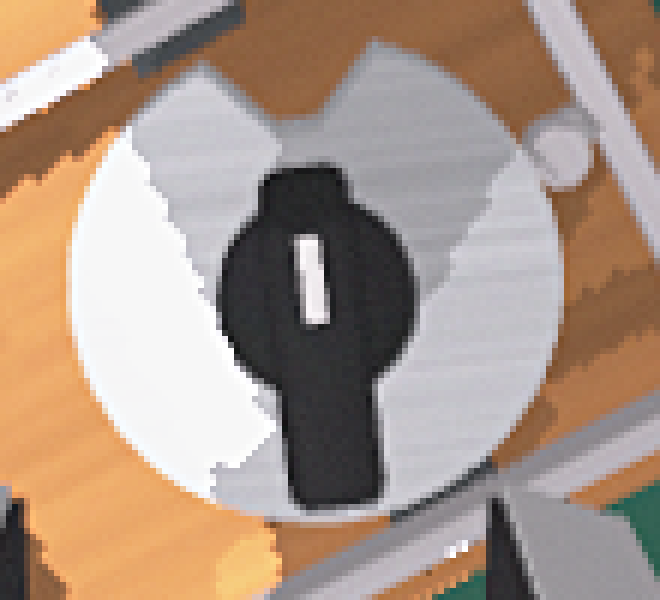

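```bash
python3 - <<'E'
from h import *
p=np.load("p6.npy",allow_pickle=True).item()
f=lambda u,v,z:ray(p,u/6+280,v/6+150,z)
a=f(308,168,.092);b=f(336,503,.092);print(a,b,np.linalg.norm(a-b),(a+b)/2,np.arctan2(*(a-b)[1::-1]))
c=f(305,236,.092);d=f(318,325,.092);print(np.arctan2(*(c-d)[1::-1]),c,d)
n=f(297,118,.046);ce=f(316,285,.046);print("disc centre",ce,np.arctan2(*(n-ce)[1::-1]))
E
```

```text
[ 0.51484536 -0.11699466  0.092     ] [ 0.55387143 -0.14544019  0.092     ] 0.04829266914856764 [ 0.5343584  -0.13121742  0.092     ] 2.51174251771267
2.570921007770798 [ 0.52171819 -0.1234687   0.092     ] [ 0.53243388 -0.13034728  0.092     ]
disc centre [ 0.53708883 -0.13336148  0.046     ] 2.5405514184713063
```

```bash
python3 - <<'E'
from bench import robot
from h import *
o=robot.get_obs();print(o["tool_pos"],o["ee_rot"]);plan(o,[.5365,-.134,.16],.94,.045,12,sp=.01,sr=.04)
E
```

```text
[ 0.52993115 -0.13907716  0.17502581] [-1.55028952  0.00871904  0.85022281]
rows needed 3
-0.007 -0.030 -0.003 0.003 0.005 -0.001 0.045; -0.007 -0.030 -0.003 0.003 0.005 -0.001 0.045; -0.007 -0.030 -0.003 0.003 0.005 -0.001 0.045
```

Request:
arm_command --series "-0.007 -0.03 -0.003 0.003 0.005 -0.001 0.045; -0.007 -0.03 -0.003 0.003 0.007 -0.001 0.045; -0.007 -0.03 -0.003 0.003 0.01 0 0.045; 0 0 0 0 0.01 0 0.045; 0 0 0 0 0.01 0 0.045; 0 0 0 0 0.005 0 0.045; 0 0 0 0 0 0 0.045; 0 0 0 0 0 0 0.045"

```text
time: 14.0
tool_pos: [0.5365, -0.1337, 0.122]
ee_rot: [-1.57, -0.001, 0.947]
wrist_force: [0.4, 1.0, -0.2]
width: 0.0448
```

```bash
python3 - <<'E'
from bench import robot
from h import *
import cv2
o=robot.get_obs();print(o["tool_pos"],o["ee_rot"]);plan(o,[.5365,-.134,.11],.94,.045,12,sp=.01,sr=.04)
p=robot.camera_params("wrist");im=robot.snapshot("wrist")
cv2.imwrite("pics/w7.png",im);np.save("p7.npy",p,allow_pickle=True)
E
```

```text
[ 0.53645428 -0.13371931  0.1220142 ] [-1.57026003e+00 -9.55467292e-04  9.47342377e-01]
rows needed 2
-0.000 0.004 0.000 -0.000 0.006 -0.000 0.045; -0.000 0.004 0.000 -0.000 0.006 -0.000 0.045
```

View pics/w7.png

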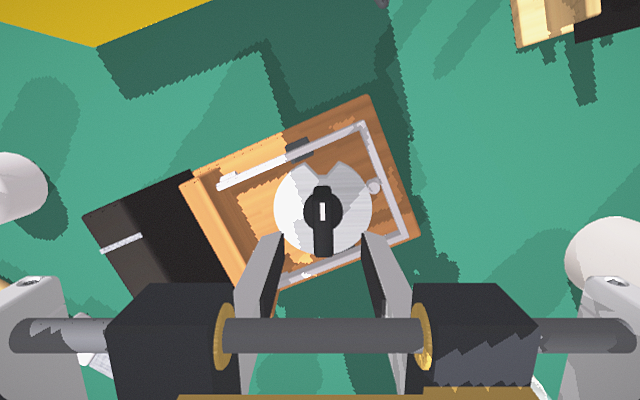

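Request:
arm_command --series "0 0 0 0 0.01 0 0.042; 0 0.003 0 0 0.012 0 0.042; 0 0 0 0 0.012 0 0.042; 0 0 0 0 0.012 0 0.042; 0 0 0 0 0.010 0 0.042; 0 0 0 0 0.004 0 0.042; 0 0 0 0 0 0 0.042"

```text
time: 14.75
tool_pos: [0.5363, -0.1337, 0.0564]
ee_rot: [-1.57, -0.001, 0.944]
wrist_force: [-0.3, -0.1, -0.4]
width: 0.0419
```

```bash
python3 - <<'E'
from bench import robot
from h import *
o=robot.get_obs();print(o["tool_pos"],o["ee_rot"]);plan(o,[.5365,-.134,.060],.94,.045,12,sp=.01,sr=.04)
E
```

```text
[ 0.53631706 -0.13371965  0.05642616] [-1.56990966e+00 -7.90609023e-04  9.43905802e-01]
rows needed 1
-0.001 0.004 0.001 -0.000 -0.004 -0.000 0.045
```

Raise 4 mm and close.

Request:
arm_command --series "0 0 0 0 -0.004 0 0.042; 0 0 0 0 0 0 0.03; 0 0 0 0 0 0 0; 0 0 0 0 0 0 0; 0 0 0 0 0 0 0; 0 0 0 0 0 0 0; 0 0 0 0 0 0 0"

```text
time: 15.45
tool_pos: [0.5377, -0.1344, 0.0629]
ee_rot: [-1.574, -0.002, 0.944]
wrist_force: [0.2, -0.2, -0.3]
width: 0.0136
```

Request:
arm_command --series "0 0.05 0 0 0 0 0; 0 0.08 0 0 0 0 0; 0 0.08 0 0 0 0 0; 0 0.08 0 0 0 0 0; 0 0.08 0 0 0 0 0; 0 0.08 0 0 0 0 0"

```text
time: 16.05
tool_pos: [0.5376, -0.1344, 0.0629]
ee_rot: [-1.574, -0.002, 0.481]
wrist_force: [-0.2, -0.8, -0.2]
width: 0.014
```

Request:
arm_command --series "0 0.08 0 0 0 0 0; 0 0.08 0 0 0 0 0; 0 0.08 0 0 0 0 0; 0 0.06 0 0 0 0 0; 0 0.04 0 0 0 0 0; 0 0 0 0 0 0 0"

```text
time: 16.65
tool_pos: [0.5375, -0.1345, 0.0629]
ee_rot: [-1.574, -0.002, 0.13]
wrist_force: [1.1, 0.1, -0.4]
width: 0.014
```

```bash
python3 - <<'E'
from bench import robot
import cv2
o=robot.get_obs();print(o["tool_pos"],o["ee_rot"],o["wrist_torque"])
cv2.imwrite("pics/w8.png",robot.snapshot("wrist"))
E
```

```text
[ 0.53752846 -0.13453505  0.06287384] [-1.57390824 -0.00221584  0.12973787] [ 0.00907661 -0.10427392 -0.38753953]
```

View pics/w8.png

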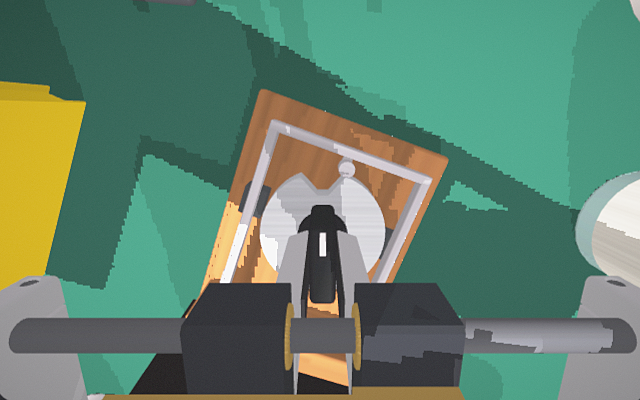

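Request:
arm_command --series "0 0.05 0 0 0 0 0; 0 0.06 0 0 0 0 0; 0 0.06 0 0 0 0 0; 0 0.06 0 0 0 0 0; 0 0.04 0 0 0 0 0; 0 0.02 0 0 0 0 0; 0 0 0 0 0 0 0"

```text
time: 17.4
tool_pos: [0.5373, -0.1345, 0.0629]
ee_rot: [-1.573, -0.002, -0.164]
wrist_force: [0.2, -0.5, -0.4]
width: 0.0136
```

```bash
python3 - <<'E'
from bench import robot
import cv2
o=robot.get_obs();print(o["tool_pos"],o["ee_rot"],o["wrist_torque"])
cv2.imwrite("pics/w9.png",robot.snapshot("wrist"))
E
```

```text
[ 0.53734843 -0.13450935  0.06286377] [-1.5730038  -0.00235907 -0.16354717] [-0.05648788  0.02412486 -0.01860207]
```

View pics/w9.png

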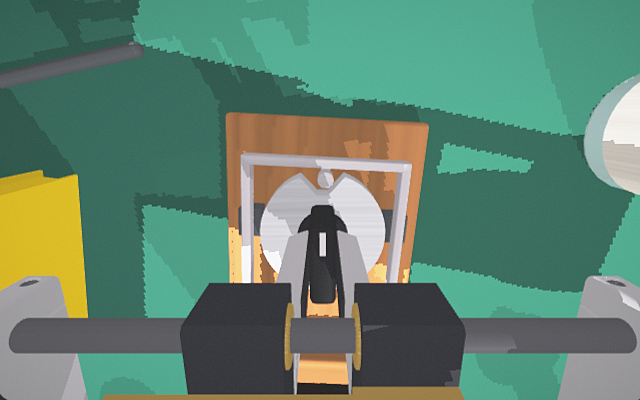

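Request:
arm_command --series "0 0.035 0 0 0 0 0; 0 0.015 0 0 0 0 0; 0 0 0 0 0 0 0; 0 0 0 0 0 0 0"

```text
time: 17.85
tool_pos: [0.5374, -0.1345, 0.0629]
ee_rot: [-1.573, -0.002, -0.212]
wrist_force: [-0.3, -0.7, -0.4]
width: 0.0135
```

Request:
arm_command --series "0 0 0 0 0 0 0.035; 0 0 0 0 0 0 0.035; 0 0 0 0 0 0 0.035; 0 0 0 0 0 0 0.035"

```text
time: 18.25
tool_pos: [0.5375, -0.1344, 0.0631]
ee_rot: [-1.573, -0.003, -0.211]
wrist_force: [0.1, 0.1, -0.6]
width: 0.035
```

Request:
arm_command --series "0 0 0 0 -0.01 0 0.035; 0 0 0 0 -0.02 0 0.035; 0 0 0 0 -0.03 0 0.035; 0 0 0 0 -0.03 0 0.035; 0 0 0 0 -0.03 0 0.035; 0 0 0 0 -0.02 0 0.035; 0 0 0 0 -0.01 0 0.035; 0 0 0 0 0 0 0.035"

```text
time: 19.05
tool_pos: [0.5367, -0.1338, 0.223]
ee_rot: [-1.573, -0.004, -0.211]
wrist_force: [0.7, 0.3, -0.1]
width: 0.0353
```

```bash
python3 - <<'E'
from bench import robot
from h import *
import cv2
o=robot.get_obs();print(o["tool_pos"],o["ee_rot"],o["time"],o["width"])
cv2.imwrite("pics/w10.png",robot.snapshot("wrist"))
plan(o,[.42,.10,.25],-.2,.035,12,sp=.03)
E
```

```text
[ 0.53666488 -0.13381308  0.22296501] [-1.5725597  -0.0042609  -0.21065546] 19.05 0.03534902407100215
rows needed 9
0.000 -0.001 0.000 -0.018 -0.003 0.023 0.035; 0.000 -0.001 0.000 -0.018 -0.003 0.023 0.035; 0.000 -0.001 0.000 -0.018 -0.003 0.023 0.035; 0.000 -0.001 0.000 -0.018 -0.003 0.023 0.035; 0.000 -0.001 0.000 -0.018 -0.003 0.023 0.035; 0.000 -0.001 0.000 -0.018 -0.003 0.023 0.035; 0.000 -0.001 0.000 -0.018 -0.003 0.023 0.035; 0.000 -0.001 0.000 -0.018 -0.003 0.023 0.035; 0.000 -0.001 0.000 -0.018 -0.003 0.023 0.035
```

View pics/w10.png

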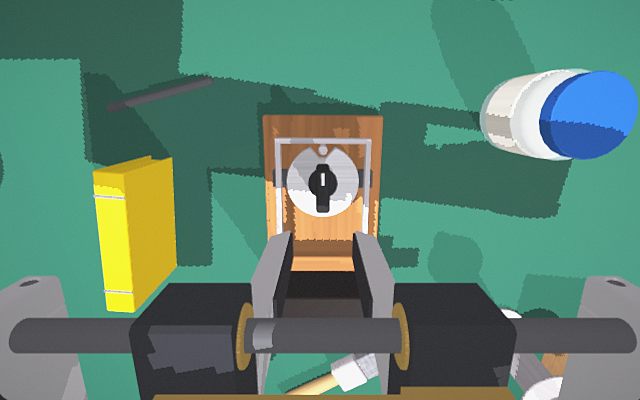

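The roller sits in the notch at (323,150), with the bar pointing at it. I'll move the arm aside and check the whole clamp.

Request:
arm_command --series "0 0 0 -0.012 -0.003 0.015 0.035; 0 0 0 -0.018 -0.003 0.023 0.035; 0 0 0 -0.018 -0.003 0.023 0.035; 0 0 0 -0.018 -0.003 0.023 0.035; 0 0 0 -0.018 -0.003 0.023 0.035; 0 0 0 -0.018 -0.003 0.023 0.035; 0 0 0 -0.018 -0.003 0.023 0.035; 0 0 0 -0.015 -0.003 0.018 0.035; 0 0 0 -0.005 0 0.005 0.035; 0 0 0 0 0 0 0.035; 0 0 0 0 0 0 0.035"

```text
time: 20.2
tool_pos: [0.4192, 0.0821, 0.2316]
ee_rot: [-1.572, 0.03, -0.208]
wrist_force: [0.5, 0.4, 0.2]
width: 0.0348
```

```bash
python3 - <<'E'
from bench import robot
import cv2
t=robot.snapshot("top");s=robot.snapshot("scene")
cv2.imwrite("pics/t11.png",cv2.resize(t[140:250,335:465],None,fx=6,fy=5.4,interpolation=cv2.INTER_CUBIC))
cv2.imwrite("pics/s11.png",s)
cv2.imwrite("pics/s11z.png",cv2.resize(s[170:310,190:370],None,fx=4.2,fy=4.2,interpolation=cv2.INTER_CUBIC))
E
```

```text
(no output)
```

View pics/t11.png

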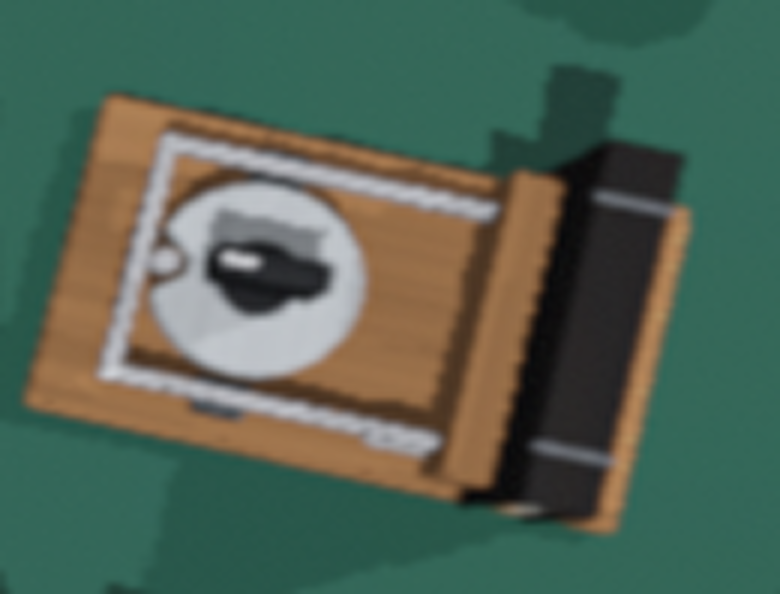

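View pics/s11z.png

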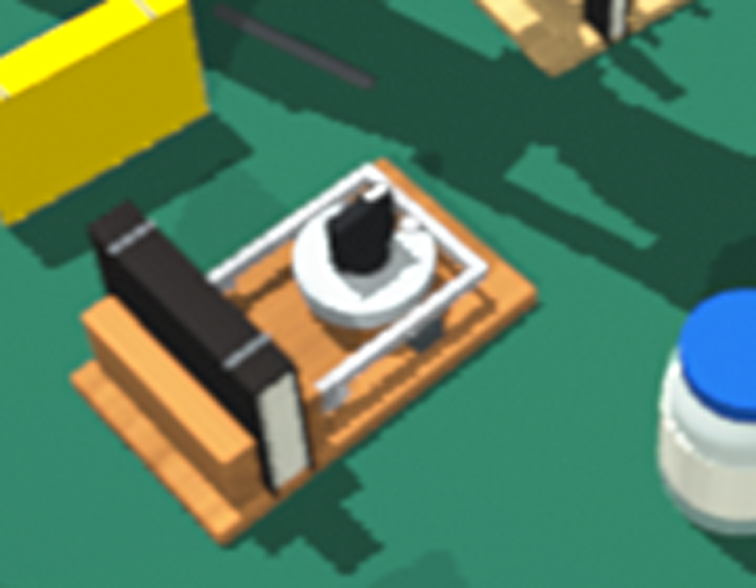

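View pics/s11.png

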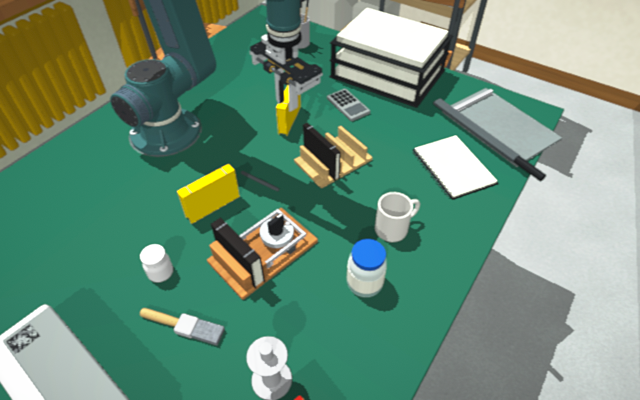

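```bash
python3 - <<'E'
from bench import robot
from h import *
p=robot.camera_params("top")
px=np.array([(605,143),(685,155),(597,520),(518,508)])/[6,5.4]+[335,140]
L=[[s*.074,u*.014,.119] for s,u in((1,1),(1,-1),(-1,-1),(-1,1))]
q,r=fit(p,L,px,[.51,-.24,-.2]);print(q,r.round(1).tolist())
c,s=np.cos(-.2138),np.sin(-.2138);d=q[:2]-[.5273,-.1796];print("book in clamp",c*d[0]+s*d[1],-s*d[0]+c*d[1])
o=robot.get_obs();print(o["time"],np.abs(o["qvel"]).max(),o["wrist_force"])
E
```

```text
[ 0.51272273 -0.24527385 -0.20991621] [[0.2, -0.9], [-0.1, -0.1], [-0.0, 1.0], [-0.0, 0.0]]
book in clamp -0.0003110230767512101 -0.06727149903146881
20.3 0.010248625065936793 [ 0.31779285  0.25224317 -0.11516121]
```

The measured book pose in the clamp is x≈0 and y≈-67 mm (-68.5 expected), and it stands upright. Handing in.

```bash
python3 -c "
from bench import robot
print(robot.close_job())"
```

```text
the job is handed in; nothing more can be done
None
```

The thicker dark notebook now stands spine up in the clamp and is gripped. I turned the cam knob clockwise about 1.16 rad until the roller dropped into the notch, let go and moved the arm clear. I handed the job in at about 20 s of the 48 s allowed; it reported no verdict.

**Last checks:**
- **Book:** the top camera puts it at about x = 0 and y = -67 mm in the clamp (-68.5 mm expected, within the allowed range). It looks upright and flush between fence and jaw.
- **Cam and jaw:** the knob points at the roller, which sits in the notch. The gripper's final angle was within about 0.01 rad of the estimated closed position. I had no direct reading of the cam or jaw joints.
- **Other things:** the thin notebook, mug, jar, pen and yellow books look unmoved by eye. I did not measure them again.
- **Forces:** the wrist force readings after each move stayed below about 4 N.

**Disagreements:**
- The top and wrist cameras differed by up to about 2.5 mm on where the gap was, so I aimed between them.
- The cameras also differed by about 0.1 rad on the knob's starting angle. I used the wrist camera's value, and the roller in the notch confirmed it.

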